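Hold the green filter before a blood tube in a colour viewer

TASK

Take the purple-capped tube out of the rack and stand it, cap up, all the way down in the white well of the colour viewer. Then turn the viewer's sprung black-knobbed lever counter-clockwise (seen from above) by exactly three clicks, never going past the third, so that the green filter stands in the window, and finish while still holding the lever there with the fingers (it springs back if let go). Leave the other tubes in the rack and the cup, bottle and carton alone.

Things in the scene. Friction and masses are not known exactly. Their poses are not given: they have to be found in the camera images.
- purple_tube: stoppered tube with PURPLE cap, the one to use: 75 mm tall, glass 13 mm in diameter with a round foot, cap 16 mm in diameter from 58 to 75 mm up; 12 g; origin at the centre of its foot, z up towards the cap
- red_tube: the same tube with a red cap; stays in the rack
- green_tube: the same tube with a green cap; stays in the rack
- rack: fixed orange-brown tube rack, 56 (x) x 167 (y) x 72 mm; origin at the centre of its underside, z up. 16 mm holes in two rows, x = -14 and +14 mm, y = -62, -31, 0, 31, 62 mm; floor at z = 4 mm, top plate up to z = 62 mm, end plates to 72 mm. The tubes stand in the row x = +14 mm at y = -62, 0, 62 mm in any order, caps 62 to 79 mm above the bench: grasp one from above, closing along the rack's x
- viewer: colour viewer, fixed: grey base 124 mm across, dark spring housing (28 mm high) on its +x side, black window frame (53 mm high) on its +y side; origin at the centre of the underside, z up. In the middle a white post 36 mm across with the well; round it turns a 100 mm disc with the lever and six upright filters (to 49 mm high): clear, yellow, orange, green, blue, red; clear is in the window at rest
- well_mouth (a point): centre of the mouth of the well, in the top of the white post, 61 mm above the bench: hole 17 mm in diameter and 43 mm deep, so its floor is 18 mm above the bench and a seated tube stands with its cap from 76 to 93 mm
- filter_lever (a joint): turn of disc and lever about the well's vertical axis, rad: 0 at the rest stop, growing counter-clockwise from above (from the viewer's -x side towards its -y side); clicks at 0.30, 0.60, 0.90 (third: green in the window), 1.20, 1.50. A spring always pulls it back to 0. Moving slowly, the push at the knob sinks to about 3 N up to each click and jumps by 3 to 4 N just past it
- knob_grip (a point): on the axis of the black upright round knob at the lever's end, 48 mm above the bench, a good height to grip or push it; the knob is 16 mm in diameter and reaches from 24 to 68 mm above the bench, 85 mm from the well's axis, and moves with the lever. At rest it lies in direction -2.79 rad (from the viewer's +x towards its +y) seen from the well
- cup: white specimen cup with a red lid, 57 mm across, 60 mm high; bystander; origin at the centre of its underside
- stain: purple dropper bottle with a white cap, 33 mm across, 98 mm high; bystander; origin at the centre of its underside
- carton: small white carton, 46 x 46 x 19 mm; bystander; origin at the centre of its underside
Things that resemble listed ones, but are neither listed nor needed, are in the scene too. Of the things that look like the purple_tube, the smaller one is meant.

How it is judged (in metres and radians):
On the way, in this order (a step that is already met when the one before it is completed fails the run):
1. the purple-capped tube stands fully down in the well, let go, with the lever still short of the first click (z of purple_tube in the frame of well_mouth below -0.04 m and horizontal distance between purple_tube and well_mouth below 0.004 m and angle between purple_tube's own z axis and vertical below 0.15 rad and contact force between the fingers and purple_tube below 0.1 N and value of joint filter_lever below 0.15 rad), for 0.2 s.
2. the lever passes the first click (value of joint filter_lever above 0.24 rad).
3. the lever passes the second click (value of joint filter_lever above 0.54 rad).
At the end, for the whole second after the job is handed in: The lever is held by the fingers (contact over 0.5 N on the lever) on its third click, 0.90 rad within 0.09, while the purple-capped tube stands upright in the well, let go, its foot at least 40 mm below the mouth (value of joint filter_lever between 0.81 and 0.99 rad and contact force between the fingers and filter_lever above 0.5 N and z of purple_tube in the frame of well_mouth below -0.04 m and horizontal distance between purple_tube and well_mouth below 0.004 m and angle between purple_tube's own z axis and vertical below 0.15 rad and contact force between the fingers and purple_tube below 0.1 N); the arm keeps its last pose, push and grip.
It fails at once if the lever goes past the third click (over 1.06 rad) (value of joint filter_lever above 1.06 rad).
It fails at once if another tube is moved or pulled out of the rack (over 15 mm) (distance of any of red_tube, green_tube from where it was at the start of the episode above 0.015 m).
It fails at once if the cup, the bottle or the carton is moved more than 20 mm (distance of any of cup, stain, carton from where it was at the start of the episode above 0.02 m).
It also fails if it takes over 69 s, if anything falls off the work surface, if the arm or the gripper's body presses on something with over 40 N, if the wrist force passes 120 N, or if a joint passes its speed limit or range.

ROBOT

A 6-joint arm with a two-finger parallel gripper is mounted at the origin on the work surface; the furniture and walls round the work are solid. World frame = base frame: x ahead of the robot, y to its left, z up, the work surface at z = 0. Lengths are in mm, angles in rad, forces in N, time in s.
With the tool pointing down it reaches from about 400 to 925 mm from the base axis. Payload 12.5 kg.
Tool frame: the origin (TCP) lies on the centre line of the jaws, within the pads' length; the fingertips stand 8 mm ahead of it and the grasp point (between the pads) lies 11 mm behind it; z points along the fingers, x is the direction in which the jaws open and shut, and the axes are right-handed (so a half turn about z gives the same grasp; the last joint's range is limited). The gripper opens to 95 mm and grips with 3 to 60 N. Pads are 20 mm wide; open, the fingers measure 119 mm over their backs; the gripper's body (75 mm by 180 mm) begins 59 mm behind the grasp point.
Start: joints at [1.146, 0.491, 1.559, -0, 1.092, -0.106], TCP at [195.875, 593.531, 222.661] pointing down, gripper open.
Joint ranges: [-3.1, 3.1], [-0.84, 2.19], [0.05, 2.79], [-1.13, 4.28], [0.06, 2.93], [-2.69, 2.69]. Speed limits (rad/s): [2.22, 2.22, 2.79, 3.14, 3.14, 3.14].

INTERFACE

Orientations are given as [roll, pitch, yaw] about the fixed x, y, z axes, in that order (R = Rz(yaw) Ry(pitch) Rx(roll)).
In Python, from cell import env gives the robot as it stands. The module is installed in compiled form; this text tells all that it offers.
- The arm moves only by the tool send_rows, never from a script. Its argument "moves" is a list that holds one entry, the list of rows, each a list of 6 numbers: the shift along the tool's x, y, z as a fraction of full scale, then the turn, a rotation vector about the tool's x, y, z as a fraction of full scale. A call has 1 to 12 rows; each row is the pose to reach, as a shift and turn from the pose commanded when the call began, along the tool's axes at that moment; what a row does not reach only later rows make up. Full scale, the value 1, is 0.3 m for a shift and 90 degrees for a turn. A row lasts 1/12 s, in which the tool goes at most 41.7 mm and 7.16 degrees, less where a joint would pass 70% of its speed; a pose out of reach is approached as far as the arm can. A call with a number of a shift or a turn outside -1 to 1 is refused whole. A call with a gripper value outside its range is refused whole. "grip" is the gripper's target within -1 to 1 (shut at 1, half-way at 0, fully open at -1), set as the call begins (left out, the last holds). The fingers move at their own pace and stop on an object; the grip force is fixed at half the most. Time passes only in rows, so rows that repeat a pose let the fingers close. It gives the time, the measured TCP pose, the force and the opening at its end, in the units of the state.
- env.state(): the state, without advancing time (a new reading comes with each control period).
- env.read_camera(name): name is "scene" or "side" or "wrist"; returns a dict with "image" (480x640x3 uint8, red, green, blue), "mtx" (3x3 intrinsics, pixels), "T" (4x4, takes a point from camera to world coordinates); the wrist camera has in their place "mount" (4x4, takes a point from camera to tool coordinates, whose origin is the TCP and whose axes are the tool frame's). Camera axes: x right, y up, looking along -z (the intrinsics and any distortion apply to the point x, -y, -z); pixel columns grow to the right and rows downward; lengths in mm; the calibration is good to about 2 mm. A picture is of the moment at which its call begins: read the wrist's pose just before it. There is no depth.
- env.job_done(): hands the job in, once; it reports no verdict.
Trained networks look in the newest picture that a camera, given by its name, has taken for a name from the list of things; names that differ only in an ending like _2 or _b are one class to them, and where a whole thing is asked for, a point or a joint stands for the part that bears it (a point fixed in the world has none). Each returns a list of dicts, best first, with "confidence" (0 to 1); they miss things now and then, are a little off and sometimes report something else, mostly with a low value. They report only what shows in the picture. A call takes as long as a camera call. They do not tell look-alikes from the thing itself.
- env.look_for(camera, thing): "xy" ([column, row] in pixels, amid what is visible of it).
- env.outline_of(camera, thing): "region" (480x640 bool, what is visible of it) and "xy" ([column, row] in pixels, amid what is visible of it).
The state is a dict: "t": time; "joints": joint angles; "qvel": joint speeds; "tau": joint torques, N m; "eef_pos": TCP position; "tcp_rot": TCP orientation; "ft_force": force on the tool from outside, world axes, zero at the start; "moment": the same for the moment, N m; "opening": opening from 0.0 (shut) to 1.0 (fully open).
Only numpy, scipy, OpenCV 4.12 (cv2) and the standard library are available. Lean on these libraries where they do the work, as an engineer would, in place of code of your own. Each camera call takes 0.05 s, during which the arm holds its last target. There are 200 camera calls.

## Working session

There is one attempt and no reset: what is moved stays moved. The work goes in short steps, Python scripts to look and compute and a tool call to move; the robot and the scene stay as the last step left them, time stands still between calls to the robot, and variables do not carry over. Pictures are saved under pics/ and viewed, about 8 in all and at most 12, crops included, and the job is handed in when it is done.

Besides the shell and the picture viewer there is one more tool, called after "Request:" as name(argument=value, ...), one argument or row to a line, values as JSON. send_rows: Moves the arm, as the interface text tells. Its arguments: {"type":"object","properties":{"moves":{"type":"array","items":{"type":"array","items":{"type":"array","items":{"type":"number"}}}},"grip":{"type":"number"}},"required":["moves"]}

```bash
mkdir -p pics; cat > h.py <<'E'
import numpy as np, cv2
from cell import env
from scipy.spatial.transform import Rotation as R
def cam(name):
    s=env.state(); c=env.read_camera(name)
    if 'T' in c: T=np.array(c['T'])
    else:
        W=np.eye(4); W[:3,:3]=R.from_euler('xyz',s['tcp_rot']).as_matrix() if np.size(s['tcp_rot'])==3 else np.array(s['tcp_rot']).reshape(3,3)
        W[:3,3]=s['eef_pos']; T=W@np.array(c['mount'])
    return c,T,np.array(c['mtx'])
def ray(T,K,xy):
    d=np.linalg.solve(K,[xy[0],xy[1],1.]); d=T[:3,:3]@(d*[1,-1,-1]); return T[:3,3],d
def atz(T,K,xy,z):
    o,d=ray(T,K,xy); return o+d*(z-o[2])/d[2]
def proj(T,K,p):
    q=T[:3,:3].T@(np.array(p)-T[:3,3]); q=K@(q*[1,-1,-1]); return q[:2]/q[2]
def save(n,im): cv2.imwrite('pics/'+n+'.png',im[:,:,::-1])
E
python3 - <<'E'
from h import *
s=env.state(); print({k:np.round(v,3) for k,v in s.items()})
for n in ['scene','side','wrist']:
    c,T,K=cam(n); save(n+'0',c['image']); print(n,[k for k in c],K.round(1).tolist(),T.round(1).tolist())
    for th in ['purple_tube','red_tube','green_tube','rack','viewer','knob_grip','cup','stain','carton']:
        print(th,[(np.round(d['xy']).tolist(),round(d['confidence'],2)) for d in env.look_for(n,th)])
E
```

```text
{'t': np.float64(0.0), 'joints': array([ 1.146,  0.492,  1.559, -0.   ,  1.092, -0.106]), 'qvel': array([-0.001, -0.001,  0.   ,  0.001, -0.   ,  0.001]), 'tau': array([-1.0000e-03, -6.1266e+01, -2.5817e+01,  6.9000e-02,  4.8000e-02,
       -0.0000e+00]), 'eef_pos': array([195.787, 593.283, 222.066]), 'tcp_rot': array([-3.142e+00,  1.000e-03,  1.252e+00]), 'ft_force': array([-0.594,  0.092,  0.587]), 'moment': array([ 0.001, -0.02 , -0.007]), 'opening': np.float64(1.001)}
scene ['image', 'mtx', 'T'] [[536.1, 0.0, 314.7], [0.0, 536.1, 241.1], [0.0, 0.0, 1.0]] [[0.7, 0.6, -0.5, -10.2], [-0.7, 0.5, -0.4, -379.7], [0.0, 0.6, 0.8, 939.6], [0.0, 0.0, 0.0, 1.0]]
purple_tube []
red_tube []
green_tube [([248.0, 198.0], 0.63)]
rack [([244.0, 208.0], 0.95), ([328.0, 251.0], 0.42)]
viewer [([334.0, 244.0], 0.65)]
knob_grip [([331.0, 253.0], 0.74)]
cup [([321.0, 170.0], 0.78)]
stain [([418.0, 228.0], 0.81)]
carton [([377.0, 301.0], 0.8), ([322.0, 170.0], 0.25)]
side ['image', 'mtx', 'T'] [[547.5, 0.0, 321.1], [0.0, 547.5, 235.7], [0.0, 0.0, 1.0]] [[-1.0, 0.0, -0.0, 431.5], [-0.0, -0.5, 0.8, 1038.3], [0.0, 0.8, 0.5, 691.5], [0.0, 0.0, 0.0, 1.0]]
purple_tube [([422.0, 286.0], 0.95), ([342.0, 308.0], 0.68)]
red_tube [([276.0, 290.0], 0.55)]
green_tube [([310.0, 295.0], 0.7)]
rack [([313.0, 305.0], 0.82)]
viewer [([284.0, 259.0], 0.97)]
knob_grip [([290.0, 257.0], 0.66)]
cup [([201.0, 290.0], 0.87)]
stain [([226.0, 219.0], 0.73)]
carton [([302.0, 220.0], 0.83), ([310.0, 292.0], 0.58)]
wrist ['image', 'mtx', 'mount'] [[427.6, 0.0, 319.7], [0.0, 427.6, 237.9], [0.0, 0.0, 1.0]] [[0.3, -0.9, -0.2, 132.4], [0.9, 0.3, 0.1, 614.4], [0.0, -0.2, 1.0, 383.1], [0.0, 0.0, 0.0, 1.0]]
purple_tube []
red_tube []
green_tube []
rack []
viewer []
knob_grip []
cup []
stain []
carton []
```

```bash
python3 -c "
import cv2,numpy as np
a=cv2.imread('pics/scene0.png');print(a.shape)"
```

```text
(480, 640, 3)
```

View pics/scene0.png

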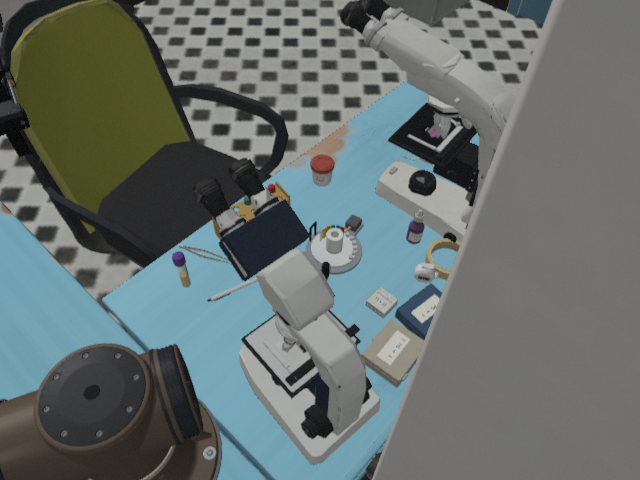

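View pics/side0.png

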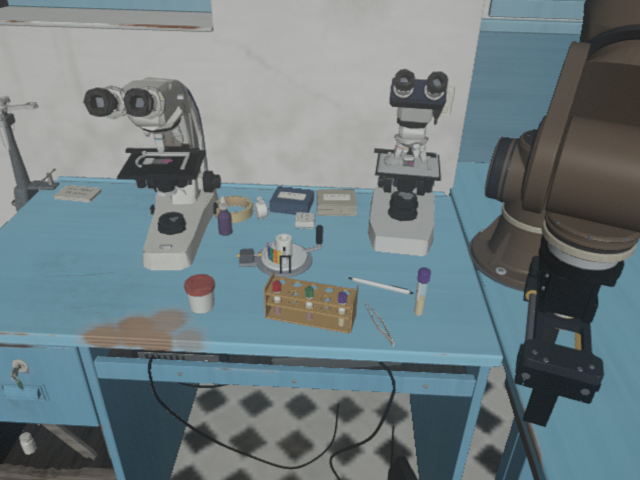

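The scene camera shows the viewer at about (334,245), with the white post top at (335,232). The side camera shows the rack with red (277,285), green (309,291) and purple (342,297) caps. A bigger purple look-alike stands loose at (422,285), and the lever knob is at (319,235).

```bash
python3 - <<'E'
from h import *
c,T,K=cam('side'); im=c['image']
c2,T2,K2=cam('scene')
print('camside',T[:3,3],'scene',T2[:3,3])
for n,p,z in [('red',(277,285),79),('green',(309,291),79),('purple',(342,297),79),('well',(284,238),61),('knobtop',(319,228),68),('big foot',(419,313),0),('cupbase',(202,308),0),('stain',(225,233),0),('carton',(304,222),19),('scopeN r',(433,245),0),('scopeN l',(370,240),0),('scopeF',(170,262),0),('rackBL',(266,317),0),('rackBR',(354,328),0)]:
    print(n,atz(T,K,p,z).round(0))
print('scene well',atz(T2,K2,(335,233),61).round(),'knob',atz(T2,K2,(326,266),68).round())
cr=cv2.resize(im[205:345,180:440],None,fx=3,fy=3,interpolation=cv2.INTER_CUBIC); save('crop1',cr)
# scene-side triangulate of scope top front: eyepieces near scope
for n,p in [('side eye',(420,82)),('side headtop',(415,110))]:
    for z in(250,300,350): print(n,z,atz(T,K,p,z).round())
print('scene scope head', [atz(T2,K2,(295,285),z).round().tolist() for z in(250,300,350)],'panel',[atz(T2,K2,(265,240),z).round().tolist() for z in(250,300,350)])
E
```

```text
camside [ 431.50466412 1038.27044036  691.49809814] scene [ -10.20499657 -379.74316836  939.59043327]
red [536. 248.  79.]
green [477. 261.  79.]
purple [417. 274.  79.]
well [543.  61.  61.]
knobtop [470.  26.  68.]
big foot [265. 214.   0.]
cupbase [686. 229.   0.]
stain [694. -45.   0.]
carton [510. -78.  19.]
scopeN r [207. -31.   0.]
scopeN l [353. -41.   0.]
scopeF [790.  81.   0.]
rackBL [559. 246.   0.]
rackBR [391. 266.   0.]
scene well [545.  58.  61.] knob [465.  12.  68.]
side eye 250 [ 221. -461.  250.]
side eye 300 [ 245. -291.  300.]
side eye 350 [ 269. -121.  350.]
side headtop 250 [ 257. -232.  250.]
side headtop 300 [277. -89. 300.]
side headtop 350 [297.  55. 350.]
scene scope head [[307.0, -59.0, 250.0], [284.0, -83.0, 300.0], [261.0, -106.0, 350.0]] panel [[336.0, 37.0, 250.0], [311.0, 7.0, 300.0], [286.0, -24.0, 350.0]]
```

View pics/crop1.png

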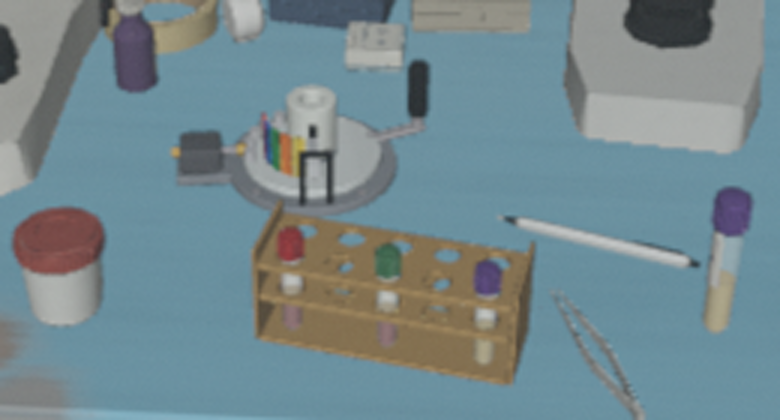

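Request:
send_rows(
  moves=[
    [[-0.06, 0.075, 0.01, 0, 0, 0], [-0.14, 0.17, 0.02, 0, 0, -0.01], [-0.22, 0.27, 0.03, 0, 0, -0.02], [-0.3, 0.37, 0.04, 0, 0, -0.03], [-0.38, 0.47, 0.05, 0, 0, -0.04], [-0.46, 0.57, 0.06, 0, 0, -0.05], [-0.54, 0.67, 0.07, 0, 0, -0.06], [-0.62, 0.77, 0.08, 0, 0, -0.066], [-0.7, 0.87, 0.09, 0, 0, -0.066], [-0.76, 0.95, 0.1, 0, 0, -0.066], [-0.78, 0.97, 0.1, 0, 0, -0.066], [-0.78, 0.97, 0.1, 0, 0, -0.066]],
  ],
)

```text
t: 2.6
eef_pos: [399.8, 278.6, 192.6]
tcp_rot: [3.142, 0.0, 1.353]
ft_force: [0.6, -0.0, -0.7]
opening: 0.998
```

```bash
cat > t.py <<'E'
from h import *
import sys
s=env.state(); print(s['t'],np.round(s['eef_pos'],1),np.round(s['tcp_rot'],4),np.round(s['joints'],4),np.round(s['ft_force'],1),s['opening'])
E
python3 - <<'E'
import t
from h import *
c,T,K=cam('wrist'); save('w1',c['image'])
for th in ['purple_tube','red_tube','green_tube','rack','viewer','knob_grip']:
    print(th,[(np.round(d['xy']).tolist(),round(d['confidence'],2),atz(T,K,d['xy'],71).round().tolist()) for d in env.look_for('wrist',th)])
a,Ta,Ka=cam('side');b,Tb,Kb=cam('scene')
def tri(p,q):
    o1,d1=ray(Ta,Ka,p);o2,d2=ray(Tb,Kb,q)
    st,res,_,_=np.linalg.lstsq(np.c_[d1,-d2],o2-o1,rcond=None); return ((o1+d1*st[0]+o2+d2*st[1])/2).round(),np.linalg.norm(o1+d1*st[0]-o2-d2*st[1]).round()
print('well',tri((284,238),(335,233)),'knob',tri((319,228),(326,266)))
print('scope dark panel',tri((418,93),(265,240)),'eyeL',tri((436,82),(210,185)),tri((404,82),(210,185)),tri((404,82),(247,170)))
E
```

```text
2.6 [399.8 278.6 192.6] [3.1416 0.     1.3526] [ 0.473   0.3348  1.9244 -0.      0.8824 -0.8795] [ 0.6 -0.  -0.7] 0.9975486698528055
purple_tube [([302.0, 258.0], 0.9, [415.0, 263.0, 71.0]), ([171.0, 45.0], 0.59, [266.0, 216.0, 71.0])]
red_tube [([311.0, 399.0], 0.51, [524.0, 244.0, 71.0])]
green_tube []
rack [([284.0, 289.0], 0.69, [434.0, 245.0, 71.0])]
viewer [([172.0, 397.0], 0.75, [500.0, 142.0, 71.0])]
knob_grip []
well (array([544.,  58.,  60.]), np.float64(2.0)) knob (array([470.,  15.,  61.]), np.float64(1.0))
scope dark panel (array([283., -27., 356.]), np.float64(1.0)) eyeL (array([269.,  65., 407.]), np.float64(5.0)) (array([302.,  74., 398.]), np.float64(47.0)) (array([325.,  53., 402.]), np.float64(7.0))
```

View pics/w1.png

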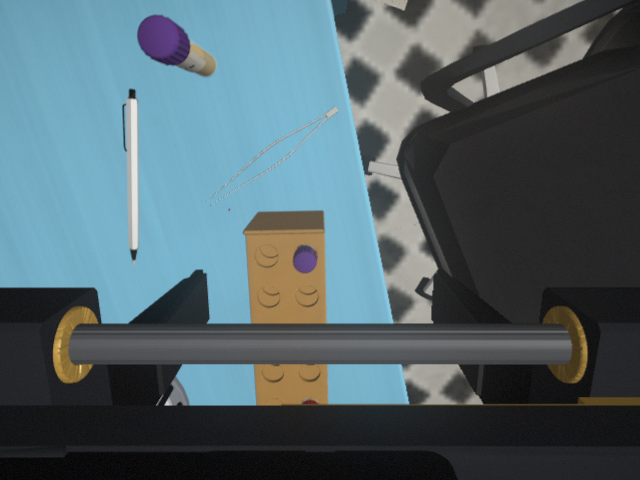

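The wrist picture shows the purple cap at (305,260) in the rack's end hole and the larger look-alike at (165,40). The red cap is just visible at (310,402).

```bash
cat >> h.py <<'E'
from scipy.optimize import minimize, least_squares
def cyl(T,K,p,r,z0,z1):
    a=np.linspace(0,2*np.pi,40)
    P=[proj(T,K,[p[0]+r*np.cos(t),p[1]+r*np.sin(t),z]) for t in a for z in(z0,z1)]
    return cv2.convexHull(np.array(P,np.float32))
def fitcyl(T,K,xy,p0,r,z0,z1):
    def f(p):
        m=cv2.moments(cyl(T,K,p,r,z0,z1)); return np.array([m['m10']/m['m00'],m['m01']/m['m00']])-xy
    s=least_squares(f,p0,diff_step=1e-3); return s.x, cv2.contourArea(cyl(T,K,s.x,r,z0,z1))
def pmask(im,lo,hi,box):
    h=cv2.cvtColor(im,cv2.COLOR_RGB2HSV); m=cv2.inRange(h,lo,hi); b=np.zeros_like(m); x0,y0,x1,y1=box; b[y0:y1,x0:x1]=m[y0:y1,x0:x1]; return b
E
python3 - <<'E'
from h import *
c,T,K=cam('wrist')
m=pmask(c['image'],(120,80,30),(160,255,255),(285,235,330,285))
M=cv2.moments(m,True); xy=np.array([M['m10'],M['m01']])/M['m00']; print('cap',xy,M['m00'],fitcyl(T,K,xy,[415,268],8,62,79))
L=[atz(T,K,p,62)[:2] for p in [(267,256),(269,296),(274,373)]]; Rr=[atz(T,K,p,62)[:2] for p in [(306,296),(306,373)]]
print(np.round(L,1),np.round(Rr,1)); d=L[2]-L[0]; print('yaw of row',np.arctan2(*-d[::-1]),np.linalg.norm(d)); d=Rr[1]-Rr[0]; print(np.arctan2(*-d[::-1]),np.linalg.norm(d))
c,T,K=cam('side'); m=pmask(c['image'],(120,60,30),(165,255,255),(332,285,352,306)); M=cv2.moments(m,True); xy=np.array([M['m10'],M['m01']])/M['m00']; print('side cap',xy,M['m00'],fitcyl(T,K,xy,[415,268],8,62,79))
save('side1',c['image'])
E
```

```text
cap [301.83292978 263.01210654] 413.0 (array([417.15226773, 263.87531345]), 573.8465938703157)
[[409.6 239.8]
 [439.4 233.9]
 [501.  222.5]] [[445.1 260.2]
 [506.2 246.3]]
yaw of row 2.9540774491148722 92.99521290378202
2.9189118724409475 62.67127590284116
side cap [342.14285714 297.32467532] 77.0 (array([416.45806966, 264.19965981]), 104.81809785962105)
```

View pics/side1.png

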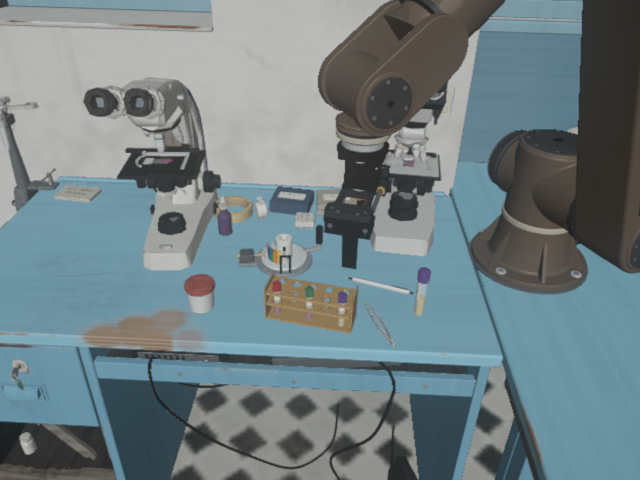

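```bash
python3 - <<'E'
from h import *
c,T,K=cam('wrist'); im=c['image']; s=env.state()['eef_pos']
print('tcp px',proj(T,K,s),'below tcp z79',proj(T,K,[s[0],s[1],79]), 'cam',T[:3,3]-s)
rg=im[235:290,280:335].astype(int); m=np.zeros(im.shape[:2],np.uint8); m[235:290,280:335]=((rg[...,2]>rg[...,1]+25)&(rg[...,2]>rg[...,0]))*255
x,y,w,h=cv2.boundingRect(m); M=cv2.moments(m,True); xy=np.array([M['m10'],M['m01']])/M['m00']; print(x,y,w,h,xy,M['m00'],fitcyl(T,K,xy,[415,268],8,62,79), cv2.boundingRect(cyl(T,K,[417,264],8,62,79)))
for d in env.outline_of('wrist','purple_tube'):
    g=d['region']; ys,xs=np.nonzero(g); print('net',d['confidence'],xs.min(),xs.max(),ys.min(),ys.max(),xs.mean(),ys.mean(),g.sum(),fitcyl(T,K,[xs.mean(),ys.mean()],[415,268],8,62,79))
c,T,K=cam('side'); print('wrist joint z',atz(T,K,(390,100),450),atz(T,K,(390,100),500), atz(T,K,(365,128),450))
print('side bbox pred',cv2.boundingRect(cyl(T,K,[417,264],8,62,79)))
E
```

```text
tcp px [319.91404433 301.87921093] below tcp z79 [319.80857966 234.8666515 ] cam [-65.34161987  14.18777334 160.43046455]
291 235 44 43 [302.4829932  262.41043084] 441.0 (array([417.01591128, 264.13947426]), 573.5380721918773) (289, 247, 26, 31)
net 0.96 290 313 245 274 301.7551020408163 259.8333333333333 588 (array([415.09672321, 264.06671908]), 572.7819556423929)
net 0.6 135 214 18 78 171.40649258997882 48.50952717007763 2834 (array([266.76489079, 216.50388992]), 859.9729752052663)
wrist joint z [366.37151479 306.40942393 450.        ] [379.85674507 457.93463718 500.        ] [402.67600723 413.39735016 450.        ]
side bbox pred (337, 290, 10, 14)
```

Request:
send_rows(
  moves=[
    [[-0.015, 0.03, 0.03, 0, 0, -0.005], [-0.034, 0.06, 0.08, 0, 0, -0.011], [-0.034, 0.06, 0.14, 0, 0, -0.011], [-0.034, 0.06, 0.2, 0, 0, -0.011], [-0.034, 0.06, 0.26, 0, 0, -0.011], [-0.034, 0.06, 0.31, 0, 0, -0.011], [-0.034, 0.06, 0.35, 0, 0, -0.011], [-0.034, 0.06, 0.38, 0, 0, -0.011], [-0.034, 0.06, 0.398, 0, 0, -0.011], [-0.034, 0.06, 0.398, 0, 0, -0.011], [-0.034, 0.06, 0.398, 0, 0, -0.011]],
  ],
  grip=0,
)

```text
t: 4.22
eef_pos: [414.4, 266.4, 73.4]
tcp_rot: [3.142, -0.0, 1.373]
ft_force: [0.2, 0.0, 0.8]
opening: 0.495
```

```bash
python3 - <<'E'
import t
from h import *
c,T,K=cam('wrist'); im=c['image'].copy(); s=env.state()['eef_pos']
for d in env.outline_of('wrist','purple_tube'):
    g=d['region']; ys,xs=np.nonzero(g); print('net',d['confidence'],xs.min(),xs.max(),ys.min(),ys.max(),g.sum(),fitcyl(T,K,[xs.mean(),ys.mean()],s[:2],8,62,79))
cv2.polylines(im,[cyl(T,K,s[:2],8,62,79).astype(int)],True,(0,255,0))
save('w2',im)
E
```

```text
4.2167 [414.4 266.4  73.4] [ 3.1416e+00 -1.0000e-04  1.3729e+00] [ 4.3710e-01  5.2910e-01  2.0249e+00  1.0000e-04  5.8750e-01 -9.3590e-01] [0.2 0.  0.8] 0.49455654543231264
net 0.85 293 336 277 323 1639 (array([414.34994394, 264.13154627]), 1757.8758084671572)
net 0.73 149 175 0 6 139 (array([296.77492329, 234.98341336]), 2923.124719507222)
```

View pics/w2.png

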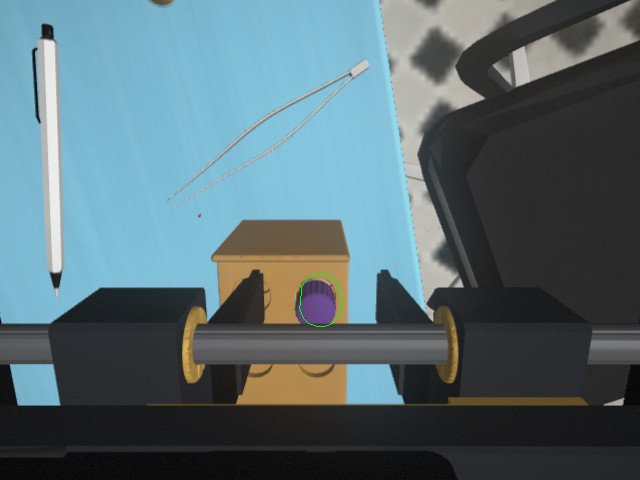

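The picture shows the cap at about (316,302), between the fingers and roughly 2 mm to the tool's −x. I'll shift to match and close.

Request:
send_rows(
  moves=[
    [[-0.007, 0.003, 0, 0, 0, 0], [-0.007, 0.003, 0, 0, 0, 0], [-0.007, 0.003, 0, 0, 0, 0], [-0.007, 0.003, 0, 0, 0, 0], [-0.007, 0.003, 0, 0, 0, 0], [-0.007, 0.003, 0, 0, 0, 0], [-0.007, 0.003, 0, 0, 0, 0], [-0.007, 0.003, 0, 0, 0, 0], [-0.007, 0.003, 0, 0, 0, 0], [-0.007, 0.003, 0, 0, 0, 0], [-0.007, 0.003, 0, 0, 0, 0], [-0.007, 0.003, 0, 0, 0, 0]],
  ],
  grip=1,
)

```text
t: 5.32
eef_pos: [414.8, 264.1, 73.3]
tcp_rot: [3.141, -0.0, 1.373]
ft_force: [0.6, 0.5, 1.8]
opening: 0.159
```

Request:
send_rows(
  moves=[
    [[0, 0, -0.02, 0, 0, 0], [0, 0, -0.05, 0, 0, 0], [0, 0, -0.09, 0, 0, 0], [0, 0, -0.14, 0, 0, 0], [0, 0, -0.19, 0, 0, 0], [0, 0, -0.24, 0, 0, 0], [0, 0, -0.29, 0, 0, 0], [0, 0, -0.33, 0, 0, 0], [0, 0, -0.37, 0, 0, 0], [0, 0, -0.39, 0, 0, 0], [0, 0, -0.4, 0, 0, 0], [0, 0, -0.4, 0, 0, 0]],
  ],
)

```text
t: 6.32
eef_pos: [414.8, 264.1, 193.9]
tcp_rot: [3.141, -0.001, 1.373]
ft_force: [0.1, -0.1, -0.2]
opening: 0.159
```

```bash
python3 - <<'E'
import t
from h import *
# arm fit
D=[([1.146,.491,1.559],[195.875,593.531,222.661]),([.473,.3348,1.9244],[399.8,278.6,192.6]),([.4371,.5291,2.0249],[414.4,266.4,73.4])]
s=env.state(); D.append((s['joints'][:3],s['eef_pos']))
def f(p):
    a,L1,L2,H=p; e=[]
    for q,P in D:
        r=P[0]*np.cos(q[0])+P[1]*np.sin(q[0]); e+=[a+L1*np.sin(q[1])+L2*np.sin(q[1]+q[2])-r, H+L1*np.cos(q[1])+L2*np.cos(q[1]+q[2])-P[2]]
    return e
z=least_squares(f,[0,600,450,0]); print('a,L1,L2,H-L3',z.x.round(1),z.fun.round(1), np.linalg.svd(z.jac)[1])
for n in ['side','wrist']:
    c,T,K=cam(n); save(n+'3',c['image'])
    for d in env.outline_of(n,'purple_tube'):
        ys,xs=np.nonzero(d['region']); print(n,d['confidence'],xs.min(),xs.max(),ys.min(),ys.max())
    print('tube axis px, tcp',[proj(T,K,s['eef_pos']-np.array([0,0,k])).round().tolist() for k in(-6,0,69.5)])
c,T,K=cam('side');
e=env.read_camera('scene')
A=np.hstack([c['image'][180:420,200:460],np.zeros((240,4,3),np.uint8),e['image'][130:370,200:460]]); save('pair3',cv2.resize(A,None,fx=1.5,fy=1.5))
E
```

```text
6.3167 [414.8 264.1 193.9] [ 3.1408e+00 -6.0000e-04  1.3730e+00] [ 0.4325  0.3387  1.9137  0.      0.8882 -0.9405] [ 0.1 -0.1 -0.2] 0.15856863068153107
a,L1,L2,H-L3 [-17.1 564.2 409.5 -79.9] [-9.2  6.2  1.7  0.3  6.5 -7.   1.1  0.4] [3.01172383 2.61719252 0.25416024 0.12339143]
side 0.61 340 348 248 273
side 0.51 273 281 281 314
tube axis px, tcp [[346.0, 237.0], [346.0, 240.0], [344.0, 273.0]]
wrist 0.74 301 338 247 323
wrist 0.64 160 233 0 49
tube axis px, tcp [[321.0, 309.0], [321.0, 303.0], [320.0, 254.0]]
```

View pics/pair3.png

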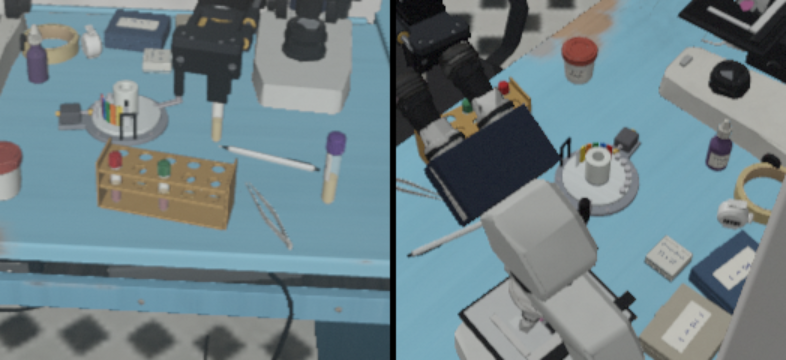

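The tube is in the gripper, on the predicted axis in the side view (340–348 against 344), and red and green are still in the rack. I'll move beside the viewer and measure the well with all cameras.

Request:
send_rows(
  moves=[
    [[-0.02, 0.025, 0, 0, 0, 0], [-0.055, 0.075, 0, 0, 0, 0], [-0.1, 0.135, 0, 0, 0, 0], [-0.145, 0.195, 0, 0, 0, 0], [-0.19, 0.255, 0, 0, 0, 0], [-0.235, 0.315, 0, 0, 0, 0], [-0.28, 0.375, 0, 0, 0, 0], [-0.32, 0.43, 0, 0, 0, 0], [-0.355, 0.48, 0, 0, 0, 0], [-0.375, 0.507, 0, 0, 0, 0], [-0.385, 0.519, 0, 0, 0, 0], [-0.385, 0.519, 0, 0, 0, 0]],
  ],
)

```text
t: 7.62
eef_pos: [545.0, 119.5, 192.9]
tcp_rot: [-3.141, 0.0, 1.372]
ft_force: [0.0, -0.1, 0.2]
opening: 0.161
```

```bash
python3 - <<'E'
import t
from h import *
s=env.state()['eef_pos']
c,T,K=cam('wrist'); im=c['image'].copy()
for k,p,z in [('well',(544,58),61),('knob',(470,15),68)]:
    print(k,proj(T,K,[*p,z]).round())
    cv2.circle(im,tuple(int(v) for v in proj(T,K,[*p,z])),3,(0,255,0),-1)
for th in ['viewer','knob_grip']:
    for d in env.look_for('wrist',th): print(th,d['confidence'],np.round(d['xy']))
save('w4',im)
E
```

```text
7.6167 [545.  119.5 192.9] [-3.1412  0.      1.3719] [ 9.7500e-02  4.2930e-01  1.7600e+00  1.0000e-04  9.5260e-01 -1.2745e+00] [ 0.  -0.1  0.2] 0.16116258022297278
well [235. 244.]
knob [141. 153.]
viewer 0.79 [239. 219.]
knob_grip 0.61 [240. 207.]
```

View pics/w4.png

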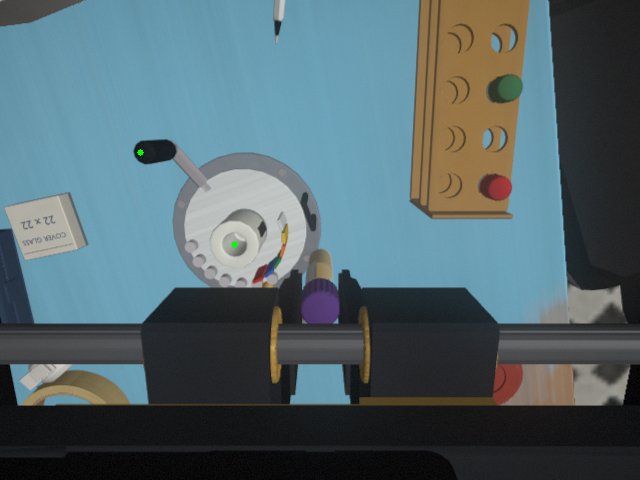

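The wrist picture shows the well mouth at about (235,244) under my projected point, and the knob top at about (143,152). The held tube hangs straight at (320,250–325). I'll refine the well, knob and tube foot by edge fitting.

```bash
cat > fit.py <<'E'
from h import *
def circ(T,K,p,r,z,n=72):
    a=np.linspace(0,2*np.pi,n,endpoint=False); return np.array([proj(T,K,[p[0]+r*np.cos(t),p[1]+r*np.sin(t),z]) for t in a],np.float32)
def score(G,T,K,p,specs):
    v=0
    for r,z,sg in specs:
        i=circ(T,K,p,r-1.2,z); o=circ(T,K,p,r+1.2,z)
        I=cv2.remap(G,i[:,0],i[:,1],cv2.INTER_LINEAR).ravel(); O=cv2.remap(G,o[:,0],o[:,1],cv2.INTER_LINEAR).ravel()
        d=np.clip((O-I)*sg,-20,40); v+=d.mean()
    return v
def search(G,T,K,p0,specs,w=7,st=.5):
    g=np.arange(-w,w+.01,st); S=np.array([[score(G,T,K,(p0[0]+a,p0[1]+b),specs) for b in g] for a in g])
    k=np.unravel_index(S.argmax(),S.shape); return p0[0]+g[k[0]],p0[1]+g[k[1]],S.max().round(1),np.median(S).round(1)
E
python3 - <<'E'
from fit import *
for n in ['wrist','side','scene']:
    c,T,K=cam(n); G=cv2.GaussianBlur(cv2.cvtColor(c['image'],cv2.COLOR_RGB2GRAY),(0,0),.7).astype(np.float32)
    print(n,'mouth',search(G,T,K,(544,58),[(8.5,61,1)]),'post',search(G,T,K,(544,58),[(18,61,-1)]),'both',search(G,T,K,(544,58),[(8.5,61,1),(18,61,-1)]),'base',search(G,T,K,(544,58),[(62,8,1)],8,1))
    print('  knob',search(G,T,K,(470,15),[(8,68,1)]))
    if n=='wrist':
        im=c['image'].astype(int); w=im[235:330,300:342]; s=env.state()['eef_pos']
        m=(w[...,0]>w[...,2]+30)  # tan liquid
        ys,xs=np.nonzero(m); print('liquid',xs.min()+300,xs.max()+300,ys.min()+235,ys.max()+235)
        print('pred glass',cv2.boundingRect(cyl(T,K,s[:2],6.5,s[2]-69.4+3,s[2]-20)))
        w=im[270:330,295:347]; m=(w[...,2]>w[...,1]+25)&(w[...,2]>w[...,0]); ys,xs=np.nonzero(m); print('cap',xs.min()+295,xs.max()+295,ys.min()+270,ys.max()+270,'pred',cv2.boundingRect(cyl(T,K,s[:2],8,s[2]-11,s[2]+6)))
E
```

```text
wrist mouth (np.float64(543.5), np.float64(58.0), np.float32(34.6), np.float32(5.3)) post (np.float64(545.5), np.float64(59.0), np.float32(13.0), np.float32(5.2)) both (np.float64(543.5), np.float64(57.5), np.float32(41.7), np.float32(10.0)) base (np.float64(544.0), np.float64(58.0), np.float32(17.7), np.float32(2.0))
  knob (np.float64(470.5), np.float64(19.0), np.float32(30.1), np.float32(5.7))
liquid 316 331 252 279
pred glass (305, 243, 30, 56)
cap 301 339 279 323 pred (299, 274, 43, 53)
side mouth (np.float64(546.5), np.float64(63.5), np.float32(1.5), np.float32(-2.9)) post (np.float64(544.5), np.float64(60.5), np.float32(9.7), np.float32(3.5)) both (np.float64(544.5), np.float64(62.0), np.float32(10.2), np.float32(1.0)) base (np.float64(543.0), np.float64(66.0), np.float32(2.7), np.float32(0.5))
  knob (np.float64(470.0), np.float64(21.5), np.float32(21.1), np.float32(6.9))
scene mouth (np.float64(542.5), np.float64(57.5), np.float32(26.7), np.float32(4.4)) post (np.float64(542.0), np.float64(58.0), np.float32(29.4), np.float32(6.4)) both (np.float64(542.0), np.float64(57.5), np.float32(55.4), np.float32(10.3)) base (np.float64(540.0), np.float64(55.0), np.float32(9.2), np.float32(1.4))
  knob (np.float64(465.0), np.float64(13.5), np.float32(30.1), np.float32(10.8))
```

Request:
send_rows(
  moves=[
    [[-0.03, 0.005, 0, 0, 0, 0], [-0.08, 0.013, 0, 0, 0, 0], [-0.13, 0.02, 0, 0, 0, 0], [-0.175, 0.027, 0.01, 0, 0, 0], [-0.202, 0.031, 0.03, 0, 0, 0], [-0.202, 0.031, 0.06, 0, 0, 0], [-0.202, 0.031, 0.1, 0, 0, 0], [-0.202, 0.031, 0.14, 0, 0, 0], [-0.202, 0.031, 0.17, 0, 0, 0], [-0.202, 0.031, 0.188, 0, 0, 0], [-0.202, 0.031, 0.19, 0, 0, 0], [-0.202, 0.031, 0.19, 0, 0, 0]],
  ],
)

```text
t: 8.92
eef_pos: [541.9, 59.2, 135.9]
tcp_rot: [-3.141, 0.0, 1.373]
ft_force: [0.7, -0.6, -0.0]
opening: 0.159
```

```bash
python3 - <<'E'
import t
from fit import *
s=env.state()['eef_pos']
c,T,K=cam('wrist'); im=c['image'].copy(); a,T1,K1=cam('side'); b,T2,K2=cam('scene')
def crop(im,T,K,p,r,f):
    x,y=[int(v) for v in proj(T,K,p)]; return cv2.resize(im[y-r:y+r,x-r:x+r],None,fx=f,fy=f,interpolation=cv2.INTER_CUBIC),(x,y)
P=[543.5,58,80]
A=[];
for (im,T,K,r) in [(c['image'],T,K,65),(a['image'],T1,K1,32),(b['image'],T2,K2,32)]:
    g,o=crop(im,T,K,P,r,390/(2*r)); f=390/(2*r)
    for z,rr,col in [(61,8.5,(0,255,0)),(s[2]-69.3,6.5,(255,0,0))]:
        q=P[:2] if rr>8 else s[:2]
        for u in circ(T,K,q,rr,z): cv2.circle(g,tuple(int(v) for v in ((u-np.array(o)+r)*f)),1,col,-1)
    A.append(g)
save('ins5',cv2.resize(np.hstack(A),(800,267),interpolation=cv2.INTER_AREA))
E
```

```text
8.9167 [541.9  59.2 135.9] [-3.1411  0.      1.3732] [-1.2400e-02  4.8660e-01  1.8486e+00  1.0000e-04  8.0690e-01 -1.3857e+00] [ 0.7 -0.6 -0. ] 0.15871427766307292
```

View pics/ins5.png

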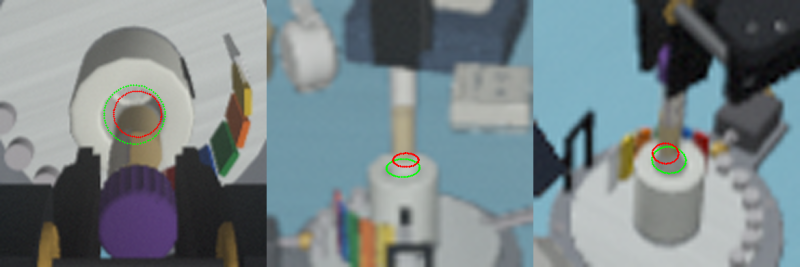

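In the wrist panel the tube foot sits in the hole outline, about 1 mm to the tool's +x. I'll shift that much, then lower it partway and check the force.

Request:
send_rows(
  moves=[
    [[-0.0037, 0.0017, 0, 0, 0, 0], [-0.0037, 0.0017, 0, 0, 0, 0], [-0.0037, 0.0017, 0.01, 0, 0, 0], [-0.0037, 0.0017, 0.02, 0, 0, 0], [-0.0037, 0.0017, 0.03, 0, 0, 0], [-0.0037, 0.0017, 0.04, 0, 0, 0], [-0.0037, 0.0017, 0.05, 0, 0, 0], [-0.0037, 0.0017, 0.055, 0, 0, 0], [-0.0037, 0.0017, 0.055, 0, 0, 0]],
  ],
)

```text
t: 9.82
eef_pos: [542.0, 57.8, 119.2]
tcp_rot: [-3.141, 0.0, 1.373]
ft_force: [0.6, 1.1, 0.7]
opening: 0.162
```

Request:
send_rows(
  moves=[
    [[0, 0, 0.01, 0, 0, 0], [0, 0, 0.02, 0, 0, 0], [0, 0, 0.03, 0, 0, 0], [0, 0, 0.04, 0, 0, 0], [0, 0, 0.05, 0, 0, 0], [0, 0, 0.06, 0, 0, 0], [0, 0, 0.07, 0, 0, 0], [0, 0, 0.08, 0, 0, 0], [0, 0, 0.09, 0, 0, 0], [0, 0, 0.098, 0, 0, 0], [0, 0, 0.104, 0, 0, 0], [0, 0, 0.104, 0, 0, 0]],
  ],
)

```text
t: 10.82
eef_pos: [542.1, 57.8, 88.1]
tcp_rot: [-3.141, 0.0, 1.373]
ft_force: [0.4, 0.6, 0.2]
opening: 0.16
```

Request:
send_rows(
  moves=[
    [[0, 0, 0, 0, 0, 0], [0, 0, 0, 0, 0, 0], [0, 0, 0, 0, 0, 0], [0, 0, 0, 0, 0, 0], [0, 0, 0, 0, 0, 0], [0, 0, 0, 0, 0, 0], [0, 0, -0.05, 0, 0, 0], [0, 0, -0.12, 0, 0, 0], [0, 0, -0.2, 0, 0, 0], [0, 0, -0.28, 0, 0, 0], [0, 0, -0.32, 0, 0, 0], [0, 0, -0.32, 0, 0, 0]],
  ],
  grip=0,
)

```text
t: 11.82
eef_pos: [543.2, 57.8, 187.2]
tcp_rot: [3.137, -0.001, 1.373]
ft_force: [0.0, -1.3, 0.0]
opening: 0.498
```

```bash
python3 - <<'E'
import t
from fit import *
c,T,K=cam('wrist')
for n in ['side','scene']:
    c,T,K=cam(n)
    for d in env.outline_of(n,'purple_tube'):
        ys,xs=np.nonzero(d['region']); print(n,d['confidence'],xs.min(),xs.max(),ys.min(),ys.max())
    print(n,'pred seated cap',cv2.boundingRect(cyl(T,K,(543.5,58),8,76,93)))
    x,y=[int(v) for v in proj(T,K,(543.5,58,93))]
    h=cv2.cvtColor(c['image'],cv2.COLOR_RGB2HSV); m=np.zeros((480,640),np.uint8); m[y-25:y+25,x-25:x+25]=cv2.inRange(h,(125,70,20),(160,255,255))[y-25:y+25,x-25:x+25]
    print('purple bbox',cv2.boundingRect(m))
    G=cv2.GaussianBlur(cv2.cvtColor(c['image'],cv2.COLOR_RGB2GRAY),(0,0),.7).astype(np.float32); print('knob',search(G,T,K,(470,17),[(8,68,1)],8))
E
```

```text
11.8167 [543.2  57.8 187.2] [ 3.1370e+00 -9.0000e-04  1.3731e+00] [-1.4900e-02  4.1890e-01  1.7975e+00  1.0000e-04  9.2050e-01 -1.3881e+00] [ 0.  -1.3  0. ] 0.498330693016413
side 0.62 414 429 268 315
side pred seated cap (279, 222, 9, 12)
purple bbox (268, 224, 19, 25)
knob (np.float64(470.0), np.float64(23.0), np.float32(21.4), np.float32(7.0))
scene 0.84 172 190 252 287
scene 0.16 406 423 210 244
scene pred seated cap (331, 220, 9, 12)
purple bbox (315, 198, 38, 34)
knob (np.float64(465.0), np.float64(14.0), np.float32(30.4), np.float32(7.5))
```

Request:
send_rows(
  moves=[
    [[-0.01, -0.012, 0, 0, 0, 0.05], [-0.03, -0.035, 0, 0, 0, 0.12], [-0.05, -0.06, 0, 0, 0, 0.19], [-0.07, -0.085, 0, 0, 0, 0.26], [-0.09, -0.11, 0, 0, 0, 0.33], [-0.11, -0.135, 0, 0, 0, 0.4], [-0.13, -0.155, 0, 0, 0, 0.47], [-0.15, -0.175, 0, 0, 0, 0.54], [-0.165, -0.195, 0, 0, 0, 0.61], [-0.177, -0.208, 0, 0, 0, 0.68], [-0.182, -0.215, 0, 0, 0, 0.75], [-0.182, -0.215, 0, 0, 0, 0.8]],
  ],
)

```text
t: 13.07
eef_pos: [467.4, 16.7, 183.7]
tcp_rot: [-3.141, 0.002, 0.11]
ft_force: [-0.2, 0.0, 0.5]
opening: 0.502
```

Request:
send_rows(
  moves=[
    [[0, 0, 0, 0, 0, 0.07], [0, 0, 0, 0, 0, 0.14], [0, 0, 0, 0, 0, 0.21], [0, 0, 0, 0, 0, 0.28], [0, 0, 0, 0, 0, 0.35], [0, 0, 0, 0, 0, 0.42], [0, 0, 0, 0, 0, 0.49], [0, 0, 0, 0, 0, 0.56], [0, 0, 0, 0, 0, 0.63], [0, 0, 0, 0, 0, 0.7], [0, 0, 0, 0, 0, 0.75], [0, 0, 0, 0, 0, 0.75]],
  ],
)

```text
t: 14.07
eef_pos: [467.9, 16.9, 183.7]
tcp_rot: [3.14, 0.001, -1.065]
ft_force: [0.4, 0.6, 0.9]
opening: 0.498
```

```bash
python3 - <<'E'
import t
from fit import *
c,T,K=cam('wrist'); im=c['image'].copy()
G=cv2.GaussianBlur(cv2.cvtColor(c['image'],cv2.COLOR_RGB2GRAY),(0,0),.7).astype(np.float32)
k=search(G,T,K,(470,17),[(8,68,1)],8); print('knob',k)
print('well/cap',search(G,T,K,(543.5,58),[(18,61,-1)],5))
print('cap pred',cv2.boundingRect(cyl(T,K,(543.5,58),8,76,93)))
for u in circ(T,K,k[:2],8,68): cv2.circle(im,tuple(int(v) for v in u),1,(0,255,0),-1)
for u in circ(T,K,(543.5,58),18,61): cv2.circle(im,tuple(int(v) for v in u),1,(0,255,0),-1)
for u in circ(T,K,(543.5,58),8,93): cv2.circle(im,tuple(int(v) for v in u),1,(255,0,0),-1)
save('w6',im)
E
```

```text
14.0667 [467.9  16.9 183.7] [ 3.1403e+00  1.0000e-03 -1.0654e+00] [-1.0510e-01  3.2240e-01  1.9766e+00  1.0000e-04  8.4420e-01  9.6020e-01] [0.4 0.6 0.9] 0.49754195211258423
knob (np.float64(472.5), np.float64(17.5), np.float32(30.7), np.float32(5.5))
well/cap (np.float64(548.5), np.float64(63.0), np.float32(8.4), np.float32(1.2))
cap pred (305, 83, 29, 32)
```

View pics/w6.png

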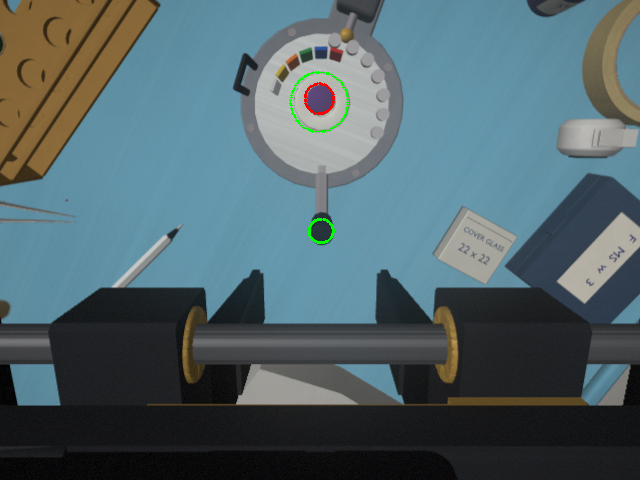

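The wrist picture shows the cap on the predicted seated circle at (320,99), so the tube is down. The knob at (320,231) is centred between the jaws. I'll descend in two steps to watch clearance from the near microscope.

Request:
send_rows(
  moves=[
    [[0, -0.01, 0.01, 0, 0, 0], [0, -0.01, 0.04, 0, 0, 0], [0, -0.01, 0.08, 0, 0, 0], [0, -0.01, 0.12, 0, 0, 0], [0, -0.01, 0.16, 0, 0, 0], [0, -0.01, 0.2, 0, 0, 0], [0, -0.01, 0.23, 0, 0, 0], [0, -0.01, 0.245, 0, 0, 0], [0, -0.01, 0.245, 0, 0, 0]],
  ],
)

```text
t: 14.87
eef_pos: [470.4, 18.5, 109.9]
tcp_rot: [3.14, 0.001, -1.061]
ft_force: [-0.3, -0.5, -0.3]
opening: 0.497
```

```bash
python3 - <<'E'
import t
from fit import *
c,T,K=cam('wrist'); G=cv2.GaussianBlur(cv2.cvtColor(c['image'],cv2.COLOR_RGB2GRAY),(0,0),.7).astype(np.float32)
print('knob',search(G,T,K,(471,18),[(8,68,1)],6)); s=env.state(); print(np.round(s['tau'],1))
c,T,K=cam('scene'); e,_,_=cam('side')
save('clr7',np.hstack([c['image'][:, 120:520],e['image'][:480,250:650]]))
E
```

```text
14.8667 [470.4  18.5 109.9] [ 3.1400e+00  1.2000e-03 -1.0611e+00] [-1.0130e-01  4.4350e-01  2.0468e+00  1.0000e-04  6.5330e-01  9.5970e-01] [-0.3 -0.5 -0.3] 0.49702557779251777
knob (np.float64(472.5), np.float64(17.5), np.float32(30.3), np.float32(6.6))
[ -0.  -47.2 -15.7   0.   -0.2  -0. ]
```

View pics/clr7.png

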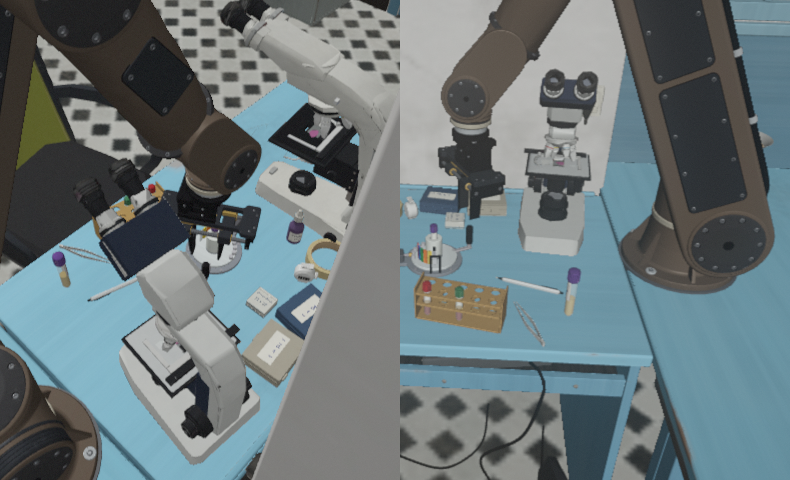

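The picture shows the forearm clear of the near microscope's eyepieces in both views, by about 25 px in the side view and 70 px in the scene view. I'll go down onto the knob and close.

Request:
send_rows(
  moves=[
    [[0.003, -0.002, 0.02, 0, 0, 0], [0.003, -0.002, 0.05, 0, 0, 0], [0.003, -0.002, 0.08, 0, 0, 0], [0.003, -0.002, 0.11, 0, 0, 0], [0.003, -0.002, 0.14, 0, 0, 0], [0.003, -0.002, 0.165, 0, 0, 0], [0.003, -0.002, 0.187, 0, 0, 0], [0.003, -0.002, 0.187, 0, 0, 0]],
  ],
)

```text
t: 15.68
eef_pos: [471.3, 17.9, 53.5]
tcp_rot: [3.14, 0.001, -1.062]
ft_force: [0.5, -0.3, 1.4]
opening: 0.5
```

Request:
send_rows(
  moves=[
    [[0, 0, 0, 0, 0, 0], [0, 0, 0, 0, 0, 0], [0, 0, 0, 0, 0, 0], [0, 0, 0, 0, 0, 0], [0, 0, 0, 0, 0, 0], [0, 0, 0, 0, 0, 0], [0, 0, 0, 0, 0, 0], [0, 0, 0, 0, 0, 0], [0, 0, 0, 0, 0, 0]],
  ],
  grip=1,
)

```text
t: 16.43
eef_pos: [471.9, 17.9, 55.1]
tcp_rot: [-3.141, -0.0, -1.062]
ft_force: [-0.0, -0.6, 4.1]
opening: 0.159
```

```bash
python3 -c "
import t
from h import *
print(np.round(env.state()['tau'],1), env.state()['moment'])"
```

```text
16.4333 [471.9  17.9  55.1] [-3.1412e+00 -2.0000e-04 -1.0617e+00] [-1.0210e-01  5.4480e-01  2.0858e+00  2.0000e-04  5.1060e-01  9.5950e-01] [-0.  -0.6  4.1] 0.15865319233209754
[ -0.  -49.4 -12.    0.   -0.2   0. ] [-0.10773192  0.24052215 -0.00780996]
```

Request:
send_rows(
  moves=[
    [[0.008, 0, 0, 0, 0, -0.019], [0.016, -0.0005, 0, 0, 0, -0.038], [0.025, -0.001, 0, 0, 0, -0.057], [0.033, -0.002, 0, 0, 0, -0.076], [0.041, -0.003, 0, 0, 0, -0.096], [0.049, -0.004, 0, 0, 0, -0.115], [0.057, -0.006, 0, 0, 0, -0.134], [0.065, -0.008, 0, 0, 0, -0.153], [0.073, -0.01, 0, 0, 0, -0.172], [0.081, -0.012, 0, 0, 0, -0.191], [0.089, -0.015, 0, 0, 0, -0.21], [0.096, -0.0175, 0, 0, 0, -0.229]],
  ],
)

```text
t: 17.43
eef_pos: [489.7, -4.3, 55.0]
tcp_rot: [3.141, 0.002, -0.701]
ft_force: [-3.8, 4.5, 7.2]
opening: 0.158
```

```bash
cat > a.py <<'E'
import t
from h import *
s=env.state(); p=np.array(s['eef_pos'])[:2]-[543.5,58]; a=np.arctan2(p[1],p[0]); f=np.array(s['ft_force'])
print('theta',a+2.631,'r',np.hypot(*p),'yaw',s['tcp_rot'][2]+1.062,'Ftan',-f[0]*np.sin(a)+f[1]*np.cos(a),'Frad',f[0]*np.cos(a)+f[1]*np.sin(a),'fz',f[2])
E
python3 a.py
```

```text
17.4333 [489.7  -4.3  55. ] [ 3.1411e+00  1.7000e-03 -7.0090e-01] [-1.4400e-01  5.6030e-01  2.0425e+00  1.0000e-03  5.4050e-01  5.5600e-01] [-3.8  4.5  7.2] 0.15767678921298373
theta 0.3481366695321899 r 82.30680382182832 yaw 0.3611043444919373 Ftan -5.83817636875674 Frad -0.963828951986355 fz 7.229030428067346
```

Request:
send_rows(
  moves=[
    [[0.007, 0, 0, 0, 0, -0.016], [0.014, -0.0003, 0, 0, 0, -0.032], [0.021, -0.0008, 0, 0, 0, -0.048], [0.027, -0.0014, 0, 0, 0, -0.064], [0.034, -0.002, 0, 0, 0, -0.08], [0.041, -0.003, 0, 0, 0, -0.096], [0.048, -0.004, 0, 0, 0, -0.111], [0.054, -0.0055, 0, 0, 0, -0.127], [0.061, -0.007, 0, 0, 0, -0.143], [0.068, -0.0085, 0, 0, 0, -0.159], [0.074, -0.01, 0, 0, 0, -0.175], [0.081, -0.012, 0, 0, 0, -0.191]],
  ],
)

```text
t: 18.43
eef_pos: [510.2, -17.3, 55.0]
tcp_rot: [3.141, 0.003, -0.401]
ft_force: [-4.8, 2.1, 7.7]
opening: 0.16
```

```bash
python3 a.py
```

```text
18.4333 [510.2 -17.3  55. ] [ 3.1412e+00  2.6000e-03 -4.0100e-01] [-1.6350e-01  5.7870e-01  1.9918e+00  5.0000e-04  5.7370e-01  2.3710e-01] [-4.8  2.1  7.7] 0.1601564621499685
theta 0.6436658129714143 r 82.37240062194007 yaw 0.660984315637704 Ftan -5.207376293481813 Frad 0.059600052823361116 fz 7.726285741559656
```

Request:
send_rows(
  moves=[
    [[0.005, 0, 0, 0, 0, -0.012], [0.011, -0.0002, 0, 0, 0, -0.025], [0.016, -0.0005, 0, 0, 0, -0.038], [0.022, -0.0009, 0, 0, 0, -0.051], [0.027, -0.0014, 0, 0, 0, -0.064], [0.033, -0.002, 0, 0, 0, -0.076], [0.038, -0.0026, 0, 0, 0, -0.088], [0.043, -0.0034, 0, 0, 0, -0.1], [0.048, -0.0042, 0, 0, 0, -0.112], [0.052, -0.005, 0, 0, 0, -0.121], [0.052, -0.005, 0, 0, 0, -0.121], [0.052, -0.005, 0, 0, 0, -0.121]],
  ],
)

```text
t: 19.43
eef_pos: [525.8, -22.4, 55.1]
tcp_rot: [3.141, 0.001, -0.212]
ft_force: [-2.8, -1.3, 6.9]
opening: 0.156
```

```bash
python3 a.py
```

```text
19.4333 [525.8 -22.4  55.1] [ 3.1415e+00  1.0000e-03 -2.1190e-01] [-1.6810e-01  5.9250e-01  1.9541e+00 -1.0000e-04  5.9600e-01  4.3900e-02] [-2.8 -1.3  6.9] 0.15628439011939624
theta 0.8429537150887902 r 82.34155389520869 yaw 0.8501222969335465 Ftan -2.4848330846544933 Frad 1.8882062685451944 fz 6.926217153651595
```

Request:
send_rows(
  moves=[
    [[0.003, 0, 0, 0, 0, -0.006], [0.007, -0.0001, 0, 0, 0, -0.016], [0.0096, -0.0002, 0, 0, 0, -0.022], [0.0096, -0.0002, 0, 0, 0, -0.022], [0.0096, -0.0002, 0, 0, 0, -0.022]],
  ],
)

```text
t: 19.85
eef_pos: [528.6, -23.0, 55.1]
tcp_rot: [3.141, 0.001, -0.177]
ft_force: [-3.4, -0.7, 5.5]
opening: 0.158
```

```bash
python3 a.py
```

```text
19.85 [528.6 -23.   55.1] [ 3.1415e+00  9.0000e-04 -1.7730e-01] [-1.682e-01  5.952e-01  1.947e+00 -2.000e-04  6.003e-01  9.200e-03] [-3.4 -0.7  5.5] 0.15832048111263133
theta 0.878792858307561 r 82.32330609156303 yaw 0.884716330734338 Ftan -3.202634804912152 Frad 1.2760015006983099 fz 5.485779706913592
```

Request:
send_rows(
  moves=[
    [[0.002, 0, 0, 0, 0, -0.006], [0.0055, 0, 0, 0, 0, -0.013], [0.0055, 0, 0, 0, 0, -0.013], [0.0055, 0, 0, 0, 0, -0.013]],
  ],
)

```text
t: 20.18
eef_pos: [529.9, -23.2, 55.1]
tcp_rot: [3.142, 0.002, -0.157]
ft_force: [-5.1, -1.5, 7.0]
opening: 0.159
```

```bash
python3 a.py; python3 - <<'E'
from fit import *
for n in ['side','scene']:
    c,T,K=cam(n); G=cv2.GaussianBlur(cv2.cvtColor(c['image'],cv2.COLOR_RGB2GRAY),(0,0),.7).astype(np.float32)
    x,y=[int(v) for v in proj(T,K,(543.5,58,70))]
    locals()[n]=cv2.resize(c['image'][y-45:y+45,x-45:x+45],(390,390),interpolation=cv2.INTER_CUBIC)
save('end8',np.hstack([side,scene]))
E
```

```text
20.1833 [529.9 -23.2  55.1] [ 3.1415e+00  1.7000e-03 -1.5690e-01] [-1.6830e-01  5.9660e-01  1.9434e+00 -2.0000e-04  6.0340e-01 -1.1200e-02] [-5.1 -1.5  7. ] 0.1589603779630088
theta 0.8943140907977785 r 82.35847801979068 yaw 0.905072219735704 Ftan -4.757213618343055 Frad 2.329607277220986 fz 7.0179350641019225
```

View pics/end8.png

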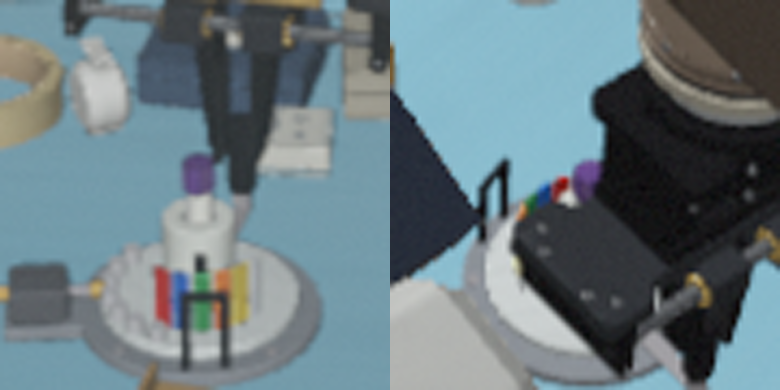

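The green filter stands in the window frame at (203,300). The tube is upright and seated in the post at (198,190), and the fingers hold the knob. The force has risen from 3.2 to 4.8 N at about 0.90 rad, which marks the third click.

```bash
python3 -c "
from cell import env; print(env.job_done())"; python3 a.py
```

```text
the job is handed in; nothing more can be done
None
the job is handed in; nothing more can be done
```

I took the purple-capped tube from the rack, seated it in the viewer's well and let go. I then gripped the black knob and turned the lever through three clicks, and handed the job in at about 20 s still holding it.

**Last checks that agreed:**
- **Lever:** about 0.894 rad from the TCP position and 0.905 rad from the tool's turn. The push had just risen from 3.2 to 4.8 N, which fits the third click.
- **Window and tube:** the side picture shows the green filter in the window and the tube upright. From the wrist camera, before I turned the lever, the cap lay on its predicted seated position.
- **Other objects:** the red and green tubes were still in the rack when the lever was gripped. I did not go near the cup, bottle or carton, but I did not measure them again.

**Checks that failed or disagreed:**
- **Tube check from the fixed cameras:** the colour and network checks on the seated tube told me nothing, as they picked up other purple things. I relied on the wrist and side pictures instead.
- **Knob position:** the cameras differed by up to about 7 mm. The grip closed about 82 mm from the well's axis instead of 85 mm.
- **Vertical force:** a steady reading of about 7 N stayed on the tool while it held the knob.

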